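Clamp the ink bottle and take off its cap, whichever way the thread runs

TASK

The ink bottle has been put in the walnut stand so that the pen can be filled. Swing the brass hold-down frame fully shut over its shoulders so that it cannot come up with the cap, then unscrew the cap: some of these bottles have an ordinary thread and some a left-hand one and they look the same, so find out by trying it both ways. Lift the cap off and finish while still holding it, upright and still, in the gripper about 10 cm above its place and right over the bottle so that drips fall back on it; the frame stays shut, and leave the other bottle on the coaster and the pen lying on the desk pad alone.

Things in the scene. Friction and masses are not known exactly. Their poses are not given: they have to be found in the camera images.
- ink_stand: Fixed dark walnut block 96 x 92 x 26 mm (x, y, z); origin at the centre of its underside on the desk pad, z up, x axis from its front (tab side) to its rear (hinge side). Two brass hinge posts stand 53 mm high at x = +36, y = +-30 mm; a brass post 46.5 mm high at x = -34, y = 0 is the rest for the shut frame.
- bottle_seat (a point): Floor centre of the stand's square pocket (51 mm wide, 20 mm deep, floor 6 mm above the desk pad), on which the dark blue glass ink bottle stands: body 48 x 48 mm, flat shoulder 46 mm and neck top 65 mm above the desk pad. It has some 1.5 mm play all round in the pocket and can turn only a few degrees.
- hold_down (a joint): Angle of the brass hold-down frame (rad): 0 = shut, level over the bottle's shoulders, its top 51 mm above the desk pad; grows as it swings up, 1.6 at most. It starts partly open (about 1 to 1.35), leaning over the cap, and is shut by pushing its front bar over and down. The hinge is stiff (0.5 N m, about 6 N at the tab), so it stays where it is left; a pull of over 12 N on a cap still engaged forces it up.
- frame_hinge (a point): Middle of the frame's hinge axis, which runs along the stand's y axis, x = +36 mm, 48.8 mm above the desk pad. Two side bars (5 mm wide, 4 mm thick, 42 mm clear between them) lead from it to a front bar (52 mm long, 6 mm wide, 4 mm thick) whose middle is 70 mm from the axis. The cap passes between the bars.
- frame_tab (a point): Middle of the thumb tab (20 mm wide, 18 mm long, 3 mm thick) that sticks out from the frame's front bar, on the face that is uppermost when shut, 81 mm from the hinge axis; its tip is 90 mm from the axis. Moves with the frame.
- cap_mid (a point): Centre (half-way up) of the black knurled cap on the bottle in the stand: 34 mm across, 24 mm tall, about 25 g, z up; its yaw turns with the cap. An ordinary thread loosens counter-clockwise seen from above, a left-hand thread clockwise; which one this bottle has differs from start to start and cannot be seen.
- cap_rim (a point): Middle of the cap's lower edge, 53 mm above the desk pad when on, 2 mm above the shut frame. Quick thread with three lugs: the tightening way it stops hard within 15 degrees (with the bottle's play); the loosening way it turns easily, lifts free once turned 50 degrees and stops at about 90, so turn it some 70. It need not rise while turning; before that it rises under 3 mm.
- other_cap_mid (a point): Centre of the like cap on the other, equal bottle, which stands on a round coaster 14 to 18 cm to the left of the stand's middle; not to be disturbed.
- pen_mid (a point): Centre of the black fountain pen, 13 x 132 x 14 mm, long axis y, lying on the robot's side of the stand; not to be disturbed.
There are look-alikes about, which are no part of the job. What is shaped like the part that bears cap_mid but white is not meant.

How it is judged:
By the outcome, as a careful person would: the job done as asked, in the order asked, and still so for the second after the job is handed in, while the arm keeps its last pose, push and grip.
It also fails if it takes over 51 s, if anything falls off the work surface, if the arm or the gripper's body presses on something with over 40 N, if the wrist force passes 120 N, or if a joint passes its speed limit or range.

ROBOT

A 6-joint arm with a two-finger parallel gripper is mounted at the origin on a cart in front of the work surface, level with it; the furniture and walls round the work are solid. World frame = base frame: x ahead of the robot, y to its left, z up, the work surface at z = 0. Lengths are in m, angles in rad, forces in N, time in s.
With the tool pointing down it reaches from about 0.425 to 0.95 m from the base axis. Payload 3.5 kg.
Tool frame: the origin (TCP) lies at the very end of the fingers, on their centre line; the grasp point (between the pads) lies 19 mm behind it (tcp_to_grasp is the distance from the TCP to the grasp point, in m); z points along the fingers, y is the direction in which the jaws open and shut (so a half turn about z gives the same grasp; the last joint's range is limited). The gripper opens to 85 mm and grips with 20 to 120 N. Pads are 22 mm wide; open, the fingers measure 114 mm over their backs; the gripper's body (76 mm by 85 mm) begins 54 mm behind the grasp point. The pads swing forward as they close: fully open they stand 13 mm farther back than shut.
Start: joints at [-1.316, 0.286, 1.577, -0, 1.279, -0.15], TCP at [0.266, -0.62, 0.231] pointing down, gripper open.
Joint ranges: [-2.77, 2.77], [-0.9, 2.22], [0.21, 2.48], [-1.53, 4.67], [0.24, 2.81], [-2.84, 2.84]. Speed limits (rad/s): [2.79, 2.79, 3.14, 3.14, 3.14, 3.14].

INTERFACE

Orientations are given as a unit quaternion [x, y, z, w].
In Python, from plant import * gives the robot as it stands. The module is installed in compiled form; this text tells all that it offers.
- The arm moves only by the tool arm_command, never from a script. Its argument "steps" is a list of rows, each a list of 3 entries, a list of its own where there are three numbers: the turn, a rotation vector about the tool's x, y, z in rad, then the shift along the tool's x, y, z in m, then the gripper command: -1 is shut, 1 is fully open, values between are in proportion. A call has 1 to 12 rows; each row is the pose to reach, as a shift and turn from the pose measured when the call began, along the tool's axes at that moment; what a row does not reach only later rows make up. A row lasts 1/8 s, in which the tool goes at most 62.5 mm and 10.7 degrees, less where a joint would pass 70% of its speed; a pose out of reach is approached as far as the arm can. A call with a gripper value outside its range is refused whole. The fingers move at their own pace and stop on an object; "force" is the grip in N (left out, the last holds). Time passes only in rows, so rows that repeat a pose let the fingers close. It gives the time, the measured TCP pose, the force and the opening at its end, in the units of the state.
- get_state(): the state, without advancing time (a new reading comes with each control period).
- read_camera(name): name is "side" or "top" or "wrist"; returns a dict with "frame" (420x560x3 uint8, red, green, blue), "vfov" (degrees; the focal length in pixels is half the picture's height over the tangent of half this angle, whatever the lens; pixels are square), "cx", "cy" (the principal point, pixels), "dist" ([k1, k2, p1, p2, k3] as OpenCV has them; the pictures are not rectified), "position" and "rotation" of the camera in the world; the wrist camera has in their place "mount" (4x4, takes a point from camera to tool coordinates, whose origin is the TCP and whose axes are the flange's). Camera axes: x right, y up, looking along -z (the intrinsics and any distortion apply to the point x, -y, -z); pixel columns grow to the right and rows downward; lengths in m; the calibration is good to about 2 mm. A picture is of the moment at which its call begins: read the wrist's pose just before it. There is no depth.
- sign_off(): hands the job in, once; it reports no verdict.
The state is a dict: "time": time; "qpos": joint angles; "dq": joint speeds; "joint_efforts": joint torques, N m; "eef_pos": TCP position; "tcp_rot": TCP orientation; "contact_force": force on the tool from outside, world axes, zero at the start; "wrist_torque": the same for the moment, N m; "opening": opening from 0.0 (shut) to 1.0 (fully open).
Only numpy, scipy, OpenCV 4.12 (cv2) and the standard library are available. Lean on these libraries where they do the work, as an engineer would, in place of code of your own. Each camera call takes 0.05 s, during which the arm holds its last target.

## Working session

There is one attempt and no reset: what is moved stays moved. The work goes in short steps, Python scripts to look and compute and a tool call to move; the robot and the scene stay as the last step left them, time stands still between calls to the robot, and variables do not carry over. Pictures are saved under pics/ and viewed, and the job is handed in when it is done.

Besides the shell and the picture viewer there is one more tool, called after ">>>" in YAML: its name, and indented under it one key for each argument. arm_command: Moves the arm, as the interface text tells. Its arguments: {"type":"object","properties":{"steps":{"type":"array"},"force":{"type":"number"}},"required":["steps"]}

```bash
mkdir -p pics; cat > h.py <<'E'
from plant import *
import numpy as np, cv2
from scipy.spatial.transform import Rotation as R
def K(c):
    h,w=c["frame"].shape[:2]; f=h/2/np.tan(np.radians(c["vfov"])/2)
    return np.array([[f,0,c["cx"]],[0,f,c["cy"]],[0,0,1]])
def pose(c,s=None):
    if "mount" in c:
        s=s or get_state(); M=np.array(c["mount"]); Rt=R.from_quat(s["tcp_rot"]).as_matrix()
        return np.array(s["eef_pos"])+Rt@M[:3,3], Rt@M[:3,:3]
    r=np.array(c["rotation"]); 
    if r.shape==(4,): r=R.from_quat(r).as_matrix()
    return np.array(c["position"]),r
def ray(c,uv,s=None):
    p,r=pose(c,s); q=cv2.undistortPoints(np.array([[uv]],float),K(c),np.array(c["dist"],float)).ravel()
    d=r@np.array([q[0],-q[1],-1]); return p,d/np.linalg.norm(d)
def onz(c,uv,z,s=None):
    p,d=ray(c,uv,s); return p+d*(z-p[2])/d[2]
def proj(c,P,s=None):
    p,r=pose(c,s); q=(np.atleast_2d(P)-p)@r; q=q*[1,-1,-1]
    return cv2.projectPoints(q,np.zeros(3),np.zeros(3),K(c),np.array(c["dist"],float))[0].reshape(-1,2)
def save(c,n): cv2.imwrite("pics/"+n,c["frame"][:,:,::-1])
def tri(c1,u1,c2,u2):
    p,d=ray(c1,u1);q,e=ray(c2,u2); A=np.stack([d,-e],1); t=np.linalg.lstsq(A,q-p,rcond=None)[0]
    a,b=p+d*t[0],q+e*t[1]; return (a+b)/2,np.linalg.norm(a-b)
E
python3 - <<'E'
from h import *
s=get_state(); print(s)
for n in("side","top","wrist"):
    c=read_camera(n); save(c,n+"0.png"); print(n,{k:v for k,v in c.items() if k!="frame"})
    np.save(n+"0.npy",c,allow_pickle=True)
E
```

```text
{'time': 0.0, 'qpos': array([-1.31597424e+00,  2.87186145e-01,  1.57820634e+00,  1.81741423e-05,
        1.27861023e+00, -1.49988024e-01]), 'dq': array([ 4.17510405e-04, -5.29780707e-05, -5.25816668e-04,  6.17793031e-04,
        9.26478920e-04, -1.95922607e-04]), 'joint_efforts': array([ 4.12366635e-04, -4.05973113e+01, -2.92626661e+01, -1.34587840e-04,
        5.85052432e-03, -1.32680708e-05]), 'eef_pos': array([ 0.2657123 , -0.61977072,  0.22991765]), 'tcp_rot': array([ 9.79585750e-01,  2.01023149e-01, -5.44482655e-05, -1.20382899e-03]), 'contact_force': array([0.05712541, 0.82540393, 0.33930769]), 'wrist_torque': array([-0.02528159,  0.00849065,  0.0334305 ]), 'opening': 0.9998231252082442}
side {'vfov': 43.34737167880111, 'cx': 282.9072370137964, 'cy': 213.12590804127305, 'dist': array([-0.19008709,  0.        ,  0.        ,  0.        ,  0.        ]), 'position': array([0.13758523, 1.01363366, 0.55314963]), 'rotation': array([-0.11321304,  0.44686616,  0.85691253, -0.23063903])}
top {'vfov': 57.03811570718207, 'cx': 282.2379425505595, 'cy': 214.34968225298636, 'dist': array([-0.0521876,  0.       ,  0.       ,  0.       ,  0.       ]), 'position': array([0.33530587, 0.37657699, 0.91529478]), 'rotation': array([ 0.06886655, -0.04933132, -0.70285247,  0.70627347])}
wrist {'vfov': 66.29943863608023, 'cx': 278.502241590182, 'cy': 205.50176380230667, 'dist': array([-0.03833573,  0.        ,  0.        ,  0.        ,  0.        ]), 'mount': array([[-1.10100672e-05,  9.59764197e-01,  2.80807206e-01,
         7.10173725e-02],
       [ 9.99999709e-01,  2.24650367e-04, -7.28618463e-04,
         3.61984679e-04],
       [-7.62385355e-04,  2.80807116e-01, -9.59763920e-01,
        -1.41629877e-01],
       [ 0.00000000e+00,  0.00000000e+00,  0.00000000e+00,
         1.00000000e+00]])}
```

View pics/side0.png

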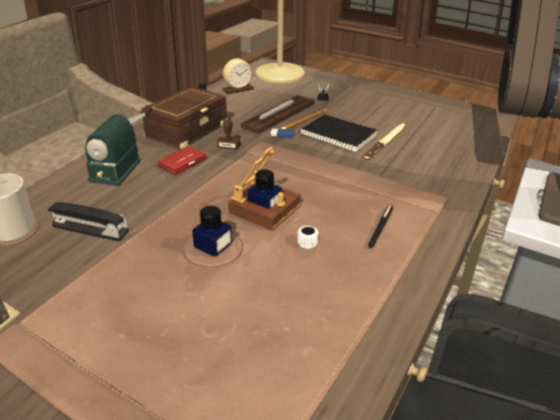

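View pics/top0.png

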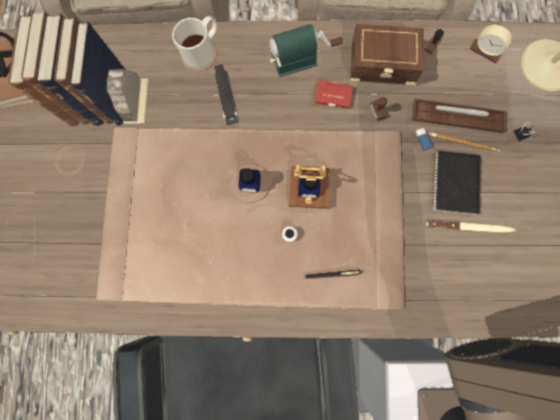

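View pics/wrist0.png

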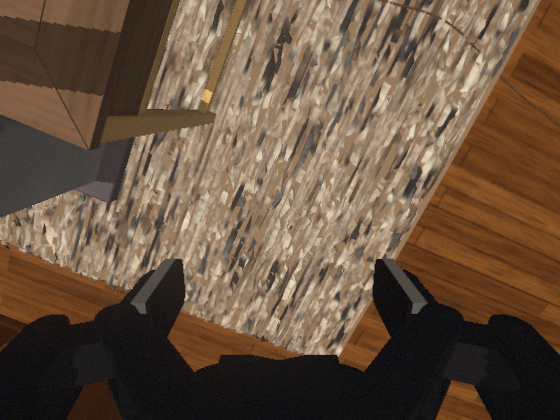

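```bash
python3 - <<'E'
from h import *
for n,(x0,y0,x1,y1) in {"side":(160,130,340,265),"top":(225,150,365,255)}.items():
    c=np.load(n+"0.npy",allow_pickle=True).item(); f=c["frame"][y0:y1,x0:x1,::-1]
    k=4.4 if n=="side" else 5.5
    cv2.imwrite(f"pics/{n}0c.png",cv2.resize(f,None,fx=k,fy=k,interpolation=cv2.INTER_CUBIC))
c=np.load("top0.npy",allow_pickle=True).item()
for u in [(291,206),(327,207),(329,168),(291,168)]: print(u,onz(c,u,0.026))
print(onz(c,(249,177),.077),onz(c,(309,182),.077),onz(c,(333,274),0.01), onz(c,(289,234),.02))
E
```

```text
(291, 206) [0.5054021  0.38139304 0.026     ]
(327, 207) [0.50320059 0.29728345 0.026     ]
(329, 168) [0.59760797 0.29130951 0.026     ]
(291, 168) [0.59760206 0.38168708 0.026     ]
[0.56173975 0.47557575 0.077     ] [0.55019845 0.34116932 0.077     ] [0.3486033  0.28378327 0.01      ] [0.44014812 0.38585879 0.02      ]
```

View pics/side0c.png

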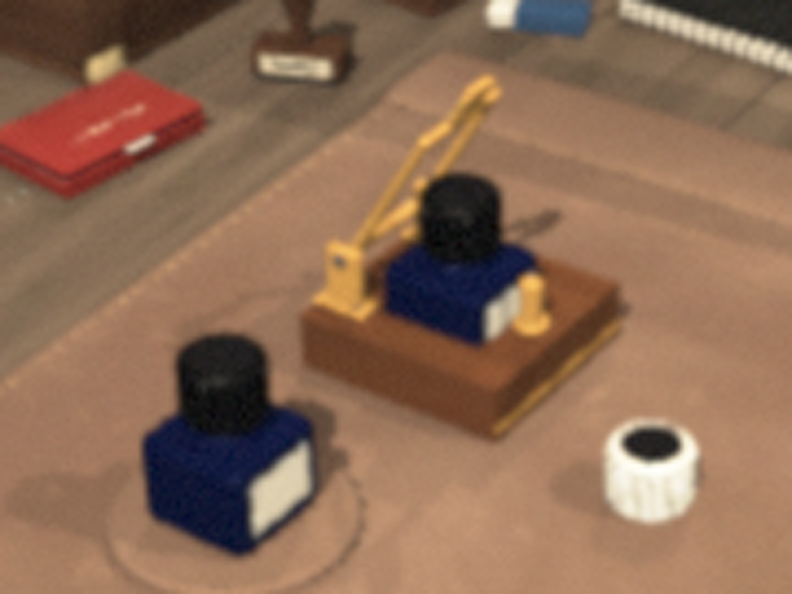

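View pics/top0c.png

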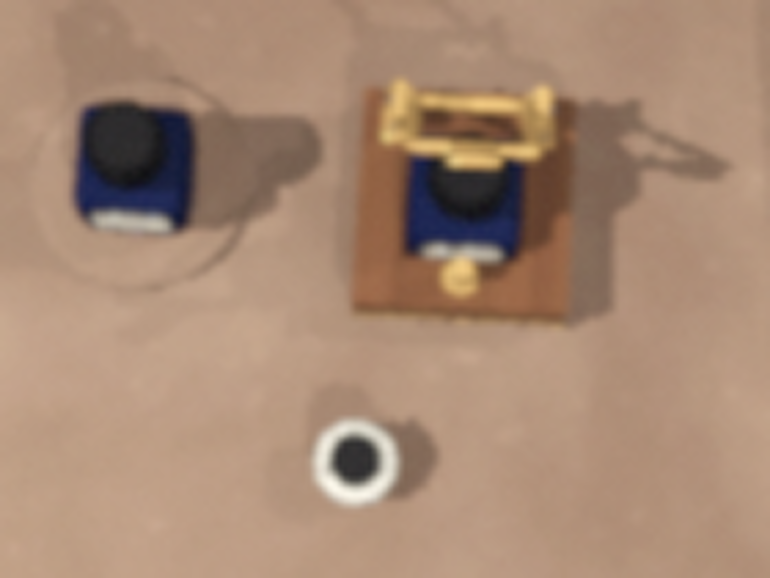

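Meant: the black cap at top (310,182), side (265,180), on the bottle inside the walnut block with the brass frame. Not meant: the black cap on the coaster bottle (top 249,177) and the white cap shape (top 289,234). The enlarged crops confirm this. Next I move over the stand for a wrist view.

```bash
cat >> h.py <<'E'
def plan(targets,yaw=None):
    """world targets -> tool shift; yaw of tool x"""
    s=get_state(); Rt=R.from_quat(s["tcp_rot"]).as_matrix()
    for i,t in enumerate(targets):
        sh=Rt.T@(np.array(t[:3])-s["eef_pos"])
        y=t[3] if len(t)>3 else yaw
        Rg=np.array([[np.cos(y),np.sin(y),0],[np.sin(y),-np.cos(y),0],[0,0,-1]])
        print(np.round(R.from_matrix(Rt.T@Rg).as_rotvec(),4).tolist(),np.round(sh,4).tolist())
E
python3 - <<'E'
from h import *
plan([(.5,-.2,.32,1.0),(.55,.37,.27,1.571)])
c=np.load("top0.npy",allow_pickle=True).item(); print(onz(c,(545,65),0))
E
```

```text
[-0.0017, -0.0008, -0.5952] [0.3807, -0.2939, -0.0891]
[-0.0015, -0.0013, -1.1662] [0.6512, -0.798, -0.0381]
[ 0.88761998 -0.28182939  0.        ]
```

>>> arm_command:
  steps:
    - [[0,0,-0.18],[0.13,-0.1,-0.06],-1]
    - [[0,0,-0.36],[0.26,-0.2,-0.089],-1]
    - [[0,0,-0.6],[0.381,-0.294,-0.089],-1]
    - [[0,0,-0.6],[0.381,-0.294,-0.089],-1]
    - [[0,0,-0.6],[0.381,-0.294,-0.089],-1]
    - [[0,0,-0.6],[0.381,-0.294,-0.089],-1]
    - [[0,0,-0.8],[0.381,-0.294,-0.089],-1]
    - [[0,0,-1.0],[0.651,-0.798,-0.038],-1]
    - [[0,0,-1.166],[0.651,-0.798,-0.038],-1]
    - [[0,0,-1.166],[0.651,-0.798,-0.038],-1]
    - [[0,0,-1.166],[0.651,-0.798,-0.038],-1]
    - [[0,0,-1.166],[0.651,-0.798,-0.038],-1]
  force: 40

```text
time: 1.65
eef_pos: [0.5121, 0.0656, 0.2907]
tcp_rot: [0.707, 0.707, 0.001, -0.001]
contact_force: [0.2, -0.8, -0.2]
opening: -0.005
```

```bash
python3 - <<'E'
from h import *
plan([(.55,.37,.27,1.571)])
E
```

```text
[-0.0002, -0.0017, -0.0003] [0.3043, 0.0379, 0.0213]
```

>>> arm_command:
  steps:
    - [[0,0,0],[0.304,0.038,0.021],-1]
    - [[0,0,0],[0.304,0.038,0.021],-1]
    - [[0,0,0],[0.304,0.038,0.021],-1]
    - [[0,0,0],[0.304,0.038,0.021],-1]
    - [[0,0,0],[0.304,0.038,0.021],-1]
    - [[0,0,0],[0.304,0.038,0.021],-1]
    - [[0,0,0],[0.304,0.038,0.021],-1]

```text
time: 2.52
eef_pos: [0.5498, 0.3695, 0.2695]
tcp_rot: [0.707, 0.707, -0.0, -0.001]
contact_force: [-0.2, 0.1, -0.1]
opening: 0.001
```

```bash
python3 - <<'E'
from h import *
s=get_state(); c=read_camera("wrist"); save(c,"wrist1.png"); print(s["eef_pos"],s["tcp_rot"],s["qpos"]); c["s"]=s; np.save("wrist1.npy",c,allow_pickle=True)
E
```

```text
[0.54984223 0.36947997 0.26951335] [ 7.06926639e-01  7.07286532e-01 -2.13960621e-04 -6.66296934e-04] [4.38338402e-01 2.33893292e-01 1.57025158e+00 1.13798933e-03
 1.33830388e+00 4.37566766e-01]
```

View pics/wrist1.png

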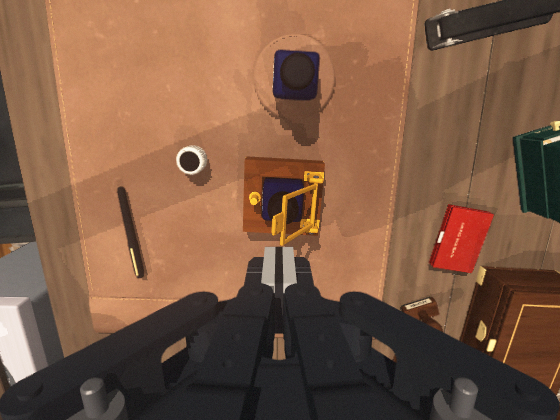

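```bash
python3 - <<'E'
from h import *
c=np.load("wrist1.npy",allow_pickle=True).item(); x0,y0=225,140
cv2.imwrite("pics/wrist1c.png",cv2.resize(c["frame"][y0:y0+115,x0:x0+120,::-1],None,fx=5,fy=5,interpolation=cv2.INTER_CUBIC))
t=np.load("top0.npy",allow_pickle=True).item()
for n,k in(("w",c),("t",t)):
    h=cv2.cvtColor(k["frame"],cv2.COLOR_RGB2HSV)
    m=((h[...,0]>15)&(h[...,0]<30)&(h[...,1]>130)&(h[...,2]>150)).astype(np.uint8)
    nn,l,st,ce=cv2.connectedComponentsWithStats(m)
    for i in range(1,nn):
        if st[i,4]>15: print(n,st[i],ce[i].round(1))
E
```

```text
w [551 122   4   8  16] [553.  125.2]
w [ 271  171   53   75 1180] [298.4 210.3]
w [249 192  12  13 115] [254.1 197.7]
w [476 266   8  19  66] [479.8 275.3]
w [503 304  57  59 152] [524.5 322.2]
w [476 321  10  20  86] [480.6 331.3]
w [550 364  10  24  29] [554.5 375.8]
t [437 135  54  15 140] [463.4 141.6]
t [298 169   8   6  16] [300.5 170.6]
t [310 169  15  10  29] [319. 172.]
```

View pics/wrist1c.png

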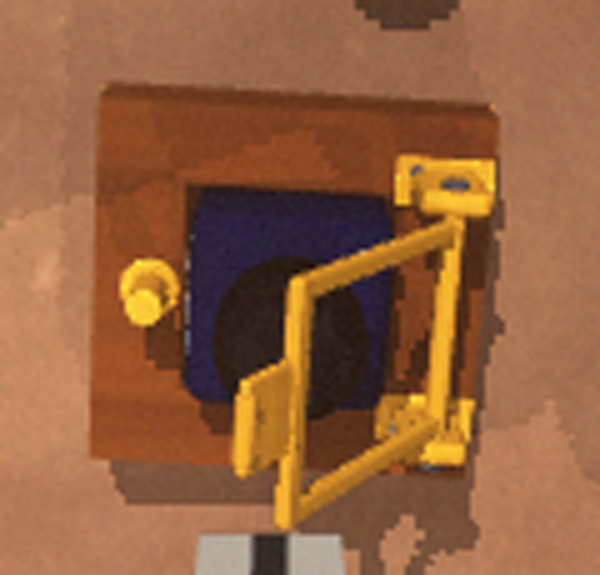

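```bash
python3 - <<'E'
from h import *
c=np.load("wrist1.npy",allow_pickle=True).item(); s=c["s"]
g=lambda x,y,z: onz(c,(x/5+225-.4,y/5+140-.4),z,s).round(4)[:2]
P=[g(92,458,.026),g(467,476,.026),g(497,118,.026),g(100,97,.026)]
print("block",P,np.mean(P,0)); 
print("post",g(144,307,.0465)); print("hinge posts",g(447,182,.053),g(430,445,.053))
print("cap left/right/top/bot at top z",g(213,345,.077),g(368,345,.077),g(290,420,.077),"top-lower",g(290,257,.053))
# frame front bar ends: vary theta given stand pose estimate
A=(np.array(P[1])+P[2]-np.array(P[0])-P[3]); print("yaw",np.arctan2(A[1],A[0]))
B=(np.array(P[3])+P[2]-np.array(P[0])-P[1]); print("yaw",np.arctan2(-B[0],B[1]))
ctr=np.mean(P,0)
for th in np.arange(.9,1.5,.1):
    z=.0488+.070*np.sin(th); 
    print(round(th,1),z.round(3), g(298,283,z),g(288,515,z),"expected x",(ctr[0]+.036-.07*np.cos(th)).round(4))
E
```

```text
block [array([0.5041, 0.2932]), array([0.6003, 0.2884]), array([0.6043, 0.3806]), array([0.5089, 0.3856])] [0.5544  0.33695]
post [0.52  0.339]
hinge posts [0.5897 0.3702] [0.5876 0.3069]
cap left/right/top/bot at top z [0.5373 0.339 ] [0.571 0.339] [0.5541 0.3217] top-lower [0.5542 0.3528]
yaw -0.05110369169679012
yaw -0.04763457802857242
0.9 0.104 [0.5552 0.3598] [0.5534 0.3104] expected x 0.5469
1.0 0.108 [0.5551 0.3609] [0.5534 0.3121] expected x 0.5526
1.1 0.111 [0.5551 0.3618] [0.5533 0.3136] expected x 0.5586
1.2 0.114 [0.555  0.3626] [0.5533 0.3148] expected x 0.565
1.3 0.116 [0.555  0.3632] [0.5533 0.3157] expected x 0.5717
1.4 0.118 [0.555  0.3636] [0.5532 0.3163] expected x 0.5785
```

>>> arm_command:
  steps:
    - [[0,0,0],[-0.015,0.04,0.03],-1]
    - [[0,0,0],[-0.0315,0.06,0.07],-1]
    - [[0,0,0],[-0.0315,0.06,0.115],-1]
    - [[0,0,0],[-0.0315,0.06,0.153],-1]
    - [[0,0,0],[-0.0315,0.06,0.153],-1]

```text
time: 3.2
eef_pos: [0.6077, 0.3348, 0.1129]
tcp_rot: [0.708, 0.706, -0.004, -0.002]
contact_force: [-0.4, 1.1, 0.1]
opening: -0.002
```

```bash
python3 - <<'E'
from h import *
s=get_state(); c=read_camera("wrist"); save(c,"wrist2.png"); print(s["eef_pos"],s["contact_force"]); k=read_camera("side"); 
cv2.imwrite("pics/side2c.png",cv2.resize(k["frame"][110:245,190:350,::-1],None,fx=4.4,fy=4.4,interpolation=cv2.INTER_CUBIC))
E
```

```text
[0.60770419 0.33479269 0.11292912] [-0.36082758  1.05166252  0.08716767]
```

View pics/wrist2.png

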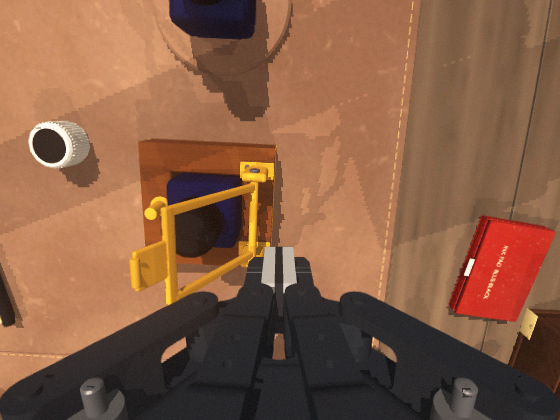

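View pics/side2c.png

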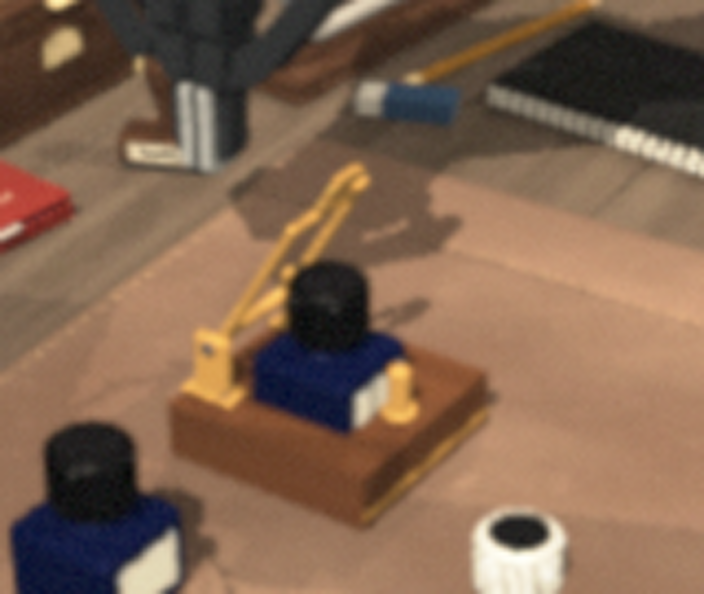

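```bash
python3 - <<'E'
import numpy as np
e=np.array([.6077,.1129])
for i,th in enumerate(np.arange(1.1,-.01,-.1)):
    f=1-th/1.1; s=.074+f*.011; w=.008
    x=.590-s*np.cos(th)+.003*np.sin(th)+w; z=.0488+s*np.sin(th)+.003*np.cos(th)
    print(round(th,2),round(x,4),round(z,4),"shift y,z",round(x-e[0],4),round(-(z-e[1]),4))
E
```

```text
1.1 0.5671 0.1161 shift y,z -0.0406 -0.0032
1.0 0.56 0.1135 shift y,z -0.0477 -0.0006
0.9 0.5531 0.1102 shift y,z -0.0546 0.0027
0.8 0.5465 0.1061 shift y,z -0.0612 0.0068
0.7 0.5403 0.1013 shift y,z -0.0674 0.0116
0.6 0.5345 0.0959 shift y,z -0.0732 0.017
0.5 0.5292 0.0898 shift y,z -0.0785 0.0231
0.4 0.5246 0.0831 shift y,z -0.0831 0.0298
0.3 0.5205 0.0759 shift y,z -0.0872 0.037
0.2 0.5173 0.0682 shift y,z -0.0904 0.0447
0.1 0.5147 0.0602 shift y,z -0.093 0.0527
-0.0 0.513 0.0518 shift y,z -0.0947 0.0611
```

>>> arm_command:
  steps:
    - [[0,0,0],[0.003,-0.02,-0.003],-1]
    - [[0,0,0],[0.003,-0.032,-0.003],-1]
    - [[0,0,0],[0.003,-0.04,-0.003],-1]
    - [[0,0,0],[0.003,-0.048,-0.001],-1]
    - [[0,0,0],[0.003,-0.055,0.003],-1]
    - [[0,0,0],[0.003,-0.061,0.007],-1]
    - [[0,0,0],[0.003,-0.067,0.0115],-1]
    - [[0,0,0],[0.003,-0.067,0.0115],-1]

```text
time: 4.3
eef_pos: [0.5453, 0.3407, 0.108]
tcp_rot: [0.708, 0.706, 0.003, 0.001]
contact_force: [5.0, 2.0, 3.2]
opening: -0.001
```

```bash
python3 - <<'E'
from h import *
s=get_state(); c=read_camera("wrist"); save(c,"wrist3.png"); print(s["eef_pos"],s["contact_force"]); k=read_camera("side"); 
cv2.imwrite("pics/side3c.png",cv2.resize(k["frame"][110:245,190:350,::-1],None,fx=4.4,fy=4.4,interpolation=cv2.INTER_CUBIC))
E
```

```text
[0.54525623 0.34065301 0.10800081] [5.03623836 2.0494198  3.2141154 ]
```

View pics/side3c.png

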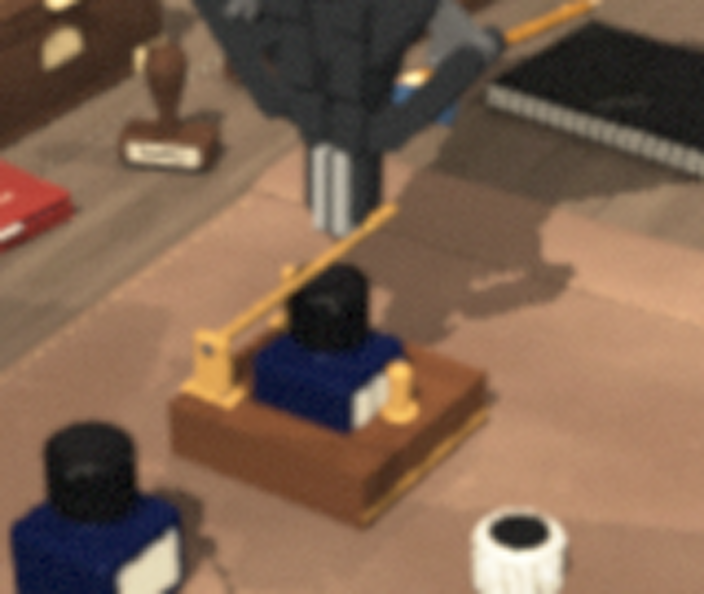

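View pics/wrist3.png

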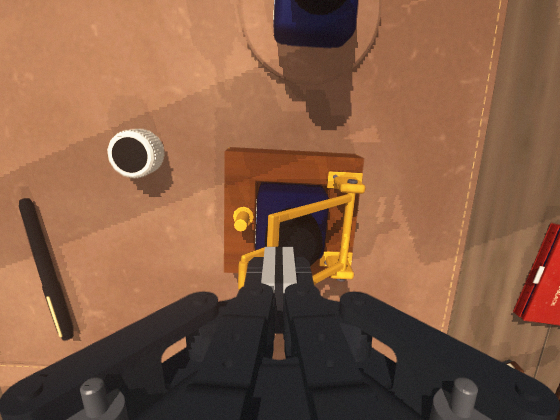

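>>> arm_command:
  steps:
    - [[0,0,0],[-0.001,-0.008,0.009],-1]
    - [[0,0,0],[-0.001,-0.013,0.015],-1]
    - [[0,0,0],[-0.001,-0.018,0.021],-1]
    - [[0,0,0],[-0.001,-0.022,0.028],-1]
    - [[0,0,0],[-0.001,-0.026,0.035],-1]
    - [[0,0,0],[-0.001,-0.029,0.042],-1]
    - [[0,0,0],[-0.001,-0.031,0.047],-1]
    - [[0,0,0],[-0.001,-0.032,0.05],-1]
    - [[0,0,0],[-0.001,-0.032,0.05],-1]

```text
time: 5.52
eef_pos: [0.515, 0.3402, 0.0588]
tcp_rot: [0.708, 0.706, 0.005, 0.001]
contact_force: [4.9, 0.4, 5.2]
opening: 0.001
```

```bash
python3 - <<'E'
from h import *
s=get_state(); c=read_camera("wrist"); save(c,"wrist4.png"); print(s["eef_pos"],s["contact_force"]); k=read_camera("side"); 
cv2.imwrite("pics/side4c.png",cv2.resize(k["frame"][110:245,190:350,::-1],None,fx=4.4,fy=4.4,interpolation=cv2.INTER_CUBIC))
E
```

```text
[0.5149867  0.34019346 0.05879753] [4.89338666 0.36928991 5.16408714]
```

View pics/side4c.png

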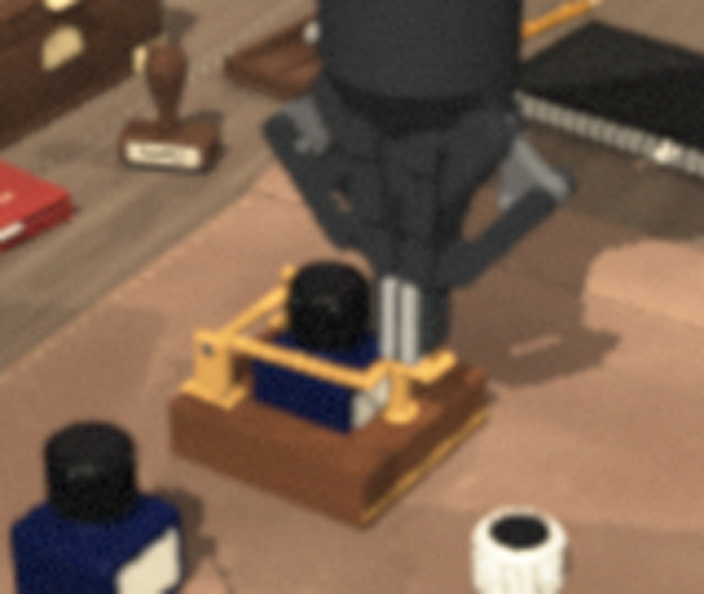

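>>> arm_command:
  steps:
    - [[0,0,0],[0,-0.001,0.003],-1]
    - [[0,0,0],[0,-0.001,0.005],-1]
    - [[0,0,0],[0,-0.001,0.007],-1]
    - [[0,0,0],[0,-0.001,0.009],-1]
    - [[0,0,0],[0,-0.001,0.009],-1]

```text
time: 6.25
eef_pos: [0.5149, 0.3404, 0.054]
tcp_rot: [0.708, 0.707, 0.004, 0.002]
contact_force: [-3.9, -4.0, 20.7]
opening: 0.004
```

>>> arm_command:
  steps:
    - [[0,0,0],[0,0,0.005],-1]
    - [[0,0,0],[0,0,0.006],-1]
    - [[0,0,0],[0,0,0.006],-1]

```text
time: 6.62
eef_pos: [0.5151, 0.3404, 0.0538]
tcp_rot: [0.707, 0.707, 0.003, 0.001]
contact_force: [-8.8, -5.6, 29.8]
opening: 0.001
```

```bash
python3 - <<'E'
from h import *
s=get_state(); c=read_camera("wrist"); save(c,"wrist5.png"); print(s["eef_pos"],s["contact_force"]); k=read_camera("side"); 
cv2.imwrite("pics/side5c.png",cv2.resize(k["frame"][150:240,215:310,::-1],None,fx=6.5,fy=6.5,interpolation=cv2.INTER_CUBIC))
E
```

```text
[0.51513522 0.34044518 0.05375436] [-8.82420396 -5.63781664 29.82220455]
```

View pics/side5c.png

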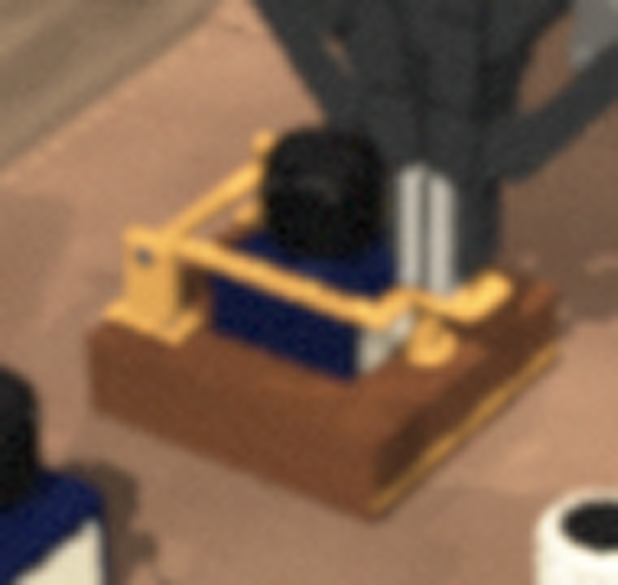

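>>> arm_command:
  steps:
    - [[0,0,0],[0,0,-0.04],-1]
    - [[0,0,0],[0,0,-0.09],-1]
    - [[0,0,0],[-0.002,0.02,-0.11],0.2]
    - [[0,0,0],[-0.002,0.039,-0.11],0.2]
    - [[0,0,0],[-0.002,0.039,-0.11],0.2]
    - [[0,0,0],[-0.002,0.039,-0.11],0.2]

```text
time: 7.48
eef_pos: [0.5513, 0.3377, 0.1616]
tcp_rot: [0.707, 0.707, 0.0, 0.0]
contact_force: [-0.2, -0.1, 0.3]
opening: 0.6
```

```bash
python3 - <<'E'
from h import *
s=get_state(); c=read_camera("wrist"); save(c,"wrist6.png"); print(s["eef_pos"],s["tcp_rot"],s["contact_force"],s["opening"]); k=read_camera("side"); t=read_camera("top")
c["s"]=s; np.save("wrist6.npy",c,allow_pickle=True)
a=cv2.resize(k["frame"][110:230,200:310,::-1],None,fx=4,fy=4,interpolation=cv2.INTER_CUBIC)
b=cv2.resize(t["frame"][140:220,270:350,::-1],None,fx=4,fy=4,interpolation=cv2.INTER_CUBIC)
b=cv2.copyMakeBorder(b,0,a.shape[0]-b.shape[0],0,0,0); cv2.imwrite("pics/st6.png",np.hstack([a,b]))
E
```

```text
[0.55125763 0.33773226 0.1616101 ] [7.07327246e-01 7.06886221e-01 8.12278410e-05 1.74168837e-04] [-0.23384782 -0.08918015  0.29248125] 0.6002781016991807
```

View pics/wrist6.png

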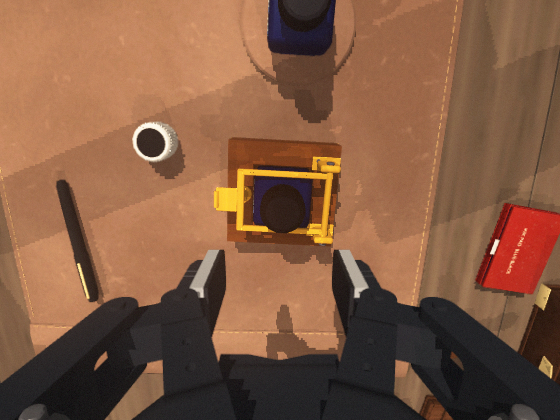

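View pics/st6.png

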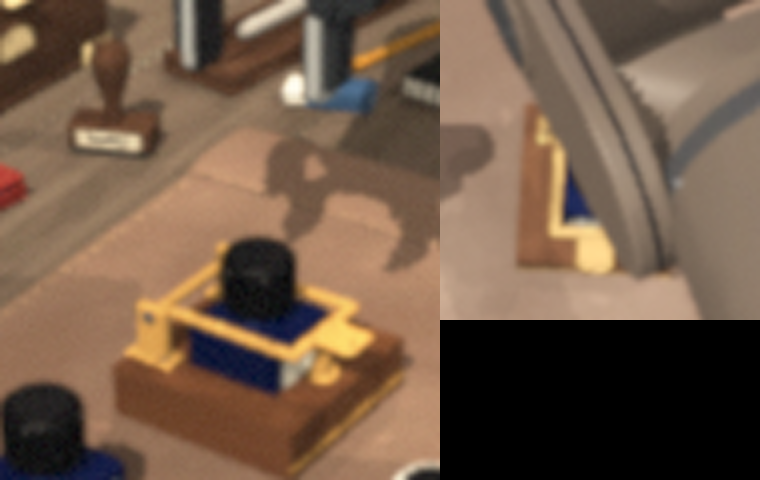

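```bash
python3 - <<'E'
from h import *
c=np.load("wrist6.npy",allow_pickle=True).item(); s=c["s"]
f=c["frame"][165:250,220:350]; cv2.imwrite("pics/w6c.png",cv2.resize(f[...,::-1],None,fx=6,fy=6,interpolation=cv2.INTER_CUBIC))
h=cv2.cvtColor(f,cv2.COLOR_RGB2HSV)
m=((f.max(2)<60)&(f[...,2].astype(int)-f[...,0]<22)).astype(np.uint8); m=cv2.morphologyEx(m,cv2.MORPH_OPEN,np.ones((5,5)))
n,l,st,ce=cv2.connectedComponentsWithStats(m)
for i in range(1,n):
    if st[i,4]>100:
        cs,_=cv2.findContours((l==i).astype(np.uint8),0,2); (x,y),r=cv2.minEnclosingCircle(cs[0]); print(st[i]+[220,165,0,0,0],ce[i]+[220,165],x+220,y+165,r)
for u in [(283,208),(258,208),(308,208),(283,232)]: print(u,onz(c,u,.077,s))
E
```

```text
[ 260  178   52   55 2166] [285.33979686 206.52770083] 287.0 205.0 30.61055564880371
(283, 208) [0.55447891 0.34033764 0.077     ]
(258, 208) [0.53610241 0.34035429 0.077     ]
(308, 208) [0.57286286 0.34032009 0.077     ]
(283, 232) [0.55454211 0.32149061 0.077     ]
```

View pics/w6c.png

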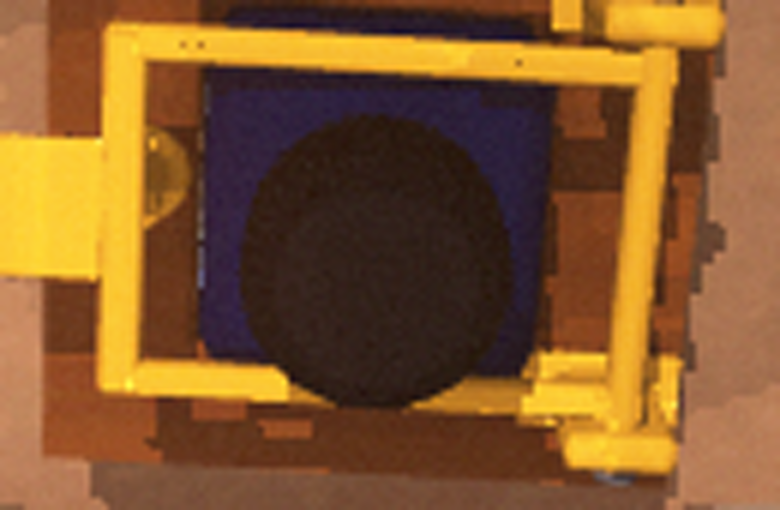

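>>> arm_command:
  steps:
    - [[0,0,0],[0.001,0.003,0.0],0.05]
    - [[0,0,0],[0.001,0.003,0.035],0.05]
    - [[0,0,0],[0.001,0.003,0.06],0.05]
    - [[0,0,0],[0.001,0.003,0.085],0.05]
    - [[0,0,0],[0.001,0.003,0.1],0.05]
    - [[0,0,0],[0.001,0.003,0.107],0.05]
    - [[0,0,0],[0.001,0.003,0.107],0.05]

```text
time: 8.5
eef_pos: [0.5555, 0.3393, 0.0559]
tcp_rot: [0.707, 0.707, 0.001, 0.001]
contact_force: [-0.3, -0.5, -0.1]
opening: 0.523
```

```bash
python3 - <<'E'
from h import *
s=get_state(); c=read_camera("wrist"); save(c,"wrist7.png"); print(s["eef_pos"],s["contact_force"],s["opening"]); k=read_camera("side"); 
cv2.imwrite("pics/side7c.png",cv2.resize(k["frame"][150:240,215:310,::-1],None,fx=6,fy=6,interpolation=cv2.INTER_CUBIC))
E
```

```text
[0.55553393 0.33927639 0.05591779] [-0.30516524 -0.48638273 -0.13647459] 0.5234483175015836
```

View pics/side7c.png

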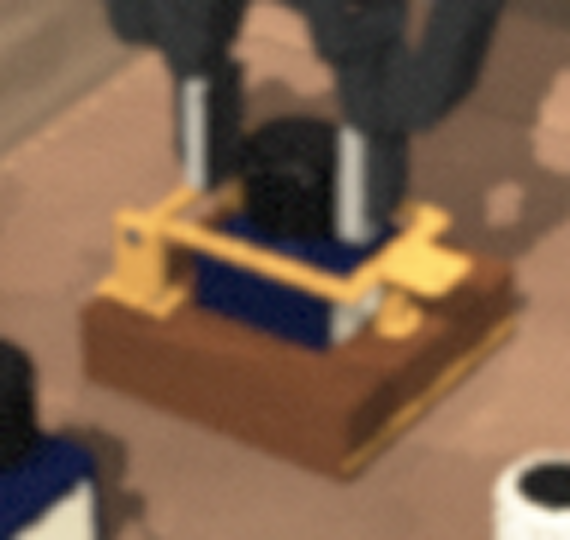

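View pics/wrist7.png

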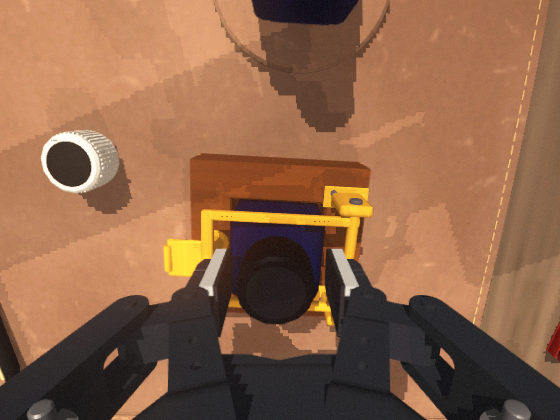

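>>> arm_command:
  steps:
    - [[0,0,0],[-0.001,-0.0015,0.0035],0.05]
    - [[0,0,0],[-0.001,-0.0015,0.0035],-1]
    - [[0,0,0],[-0.001,-0.0015,0.0035],-1]
    - [[0,0,0],[-0.001,-0.0015,0.0035],-1]
    - [[0,0,0],[-0.001,-0.0015,0.0035],-1]
    - [[0,0,0],[-0.001,-0.0015,0.0035],-1]
  force: 45

```text
time: 9.35
eef_pos: [0.5549, 0.3386, 0.054]
tcp_rot: [0.707, 0.707, 0.002, 0.001]
contact_force: [-2.4, -0.0, 4.4]
opening: 0.383
```

```bash
python3 - <<'E'
from h import *
s=get_state(); c=read_camera("wrist"); save(c,"wrist8.png"); print(s["eef_pos"],s["contact_force"],s["wrist_torque"],s["opening"],s["opening"]*85); k=read_camera("side"); 
cv2.imwrite("pics/side8c.png",cv2.resize(k["frame"][150:240,215:310,::-1],None,fx=6,fy=6,interpolation=cv2.INTER_CUBIC))
E
```

```text
[0.55487029 0.33861373 0.05399341] [-2.36736097 -0.02877631  4.38084667] [-0.17202182  0.31028533  0.00299615] 0.3828386299585344 32.54128354647543
```

View pics/side8c.png

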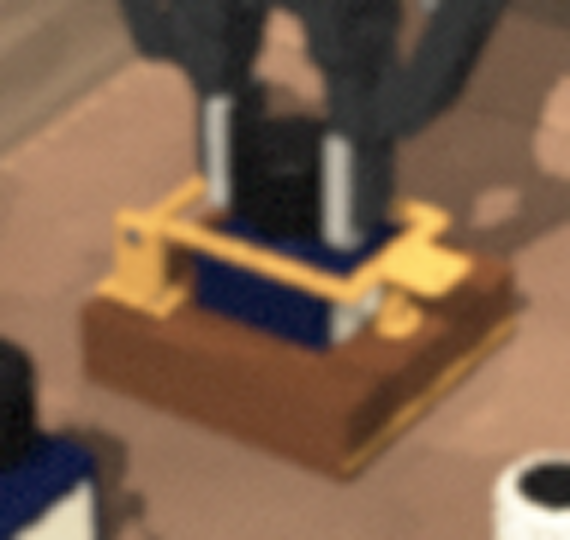

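>>> arm_command:
  steps:
    - [[0,0,-0.08],[0,0,0],-1]
    - [[0,0,-0.16],[0,0,0],-1]
    - [[0,0,-0.22],[0,0,0],-1]
    - [[0,0,-0.22],[0,0,0],-1]

```text
time: 9.95
eef_pos: [0.5553, 0.3388, 0.0541]
tcp_rot: [0.626, 0.78, 0.003, 0.002]
contact_force: [1.1, 0.2, 1.7]
opening: 0.377
```

```bash
python3 - <<'E'
from h import *
s=get_state(); Rt=R.from_quat(s["tcp_rot"]).as_matrix(); print(s["eef_pos"],s["contact_force"],s["wrist_torque"],s["opening"],"yaw",np.arctan2(Rt[1,0],Rt[0,0]))
c=read_camera("wrist"); save(c,"wrist9.png")
E
```

```text
[0.55526616 0.33882743 0.05405852] [1.0925763  0.24644826 1.67468334] [ 0.09005196 -0.01137833  0.04329822] 0.37661958730334066 yaw 1.7898130001806587
```

>>> arm_command:
  steps:
    - [[0,0,-0.08],[0,0,0],-1]
    - [[0,0,-0.16],[0,0,0],-1]
    - [[0,0,-0.24],[0,0,0],-1]
    - [[0,0,-0.24],[0,0,0],-1]

```text
time: 10.5
eef_pos: [0.5554, 0.339, 0.0541]
tcp_rot: [0.529, 0.849, 0.003, 0.002]
contact_force: [0.2, 0.2, 1.4]
opening: 0.38
```

```bash
python3 - <<'E'
from h import *
s=get_state(); Rt=R.from_quat(s["tcp_rot"]).as_matrix(); print(s["eef_pos"],s["contact_force"],s["wrist_torque"],s["opening"],"yaw",np.arctan2(Rt[1,0],Rt[0,0]))
c=read_camera("wrist"); save(c,"wrist10.png")
E
```

```text
[0.5554006  0.33898058 0.0540658 ] [0.24737596 0.19011037 1.3668829 ] [ 0.0631965  -0.02496704 -0.05981608] 0.3795034555497724 yaw 2.0278751806168325
```

View pics/wrist10.png

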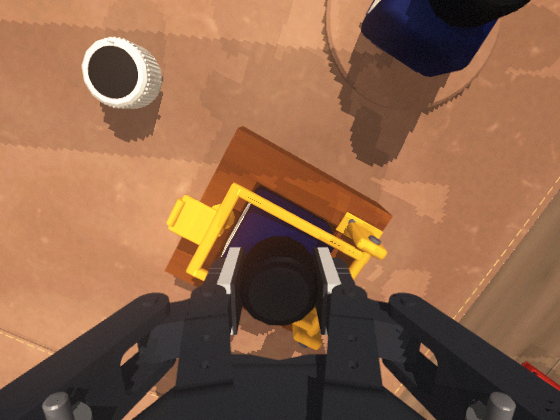

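Turned 26° CCW with almost no torque. Now I'll try the other way, to see whether it stops.

>>> arm_command:
  steps:
    - [[0,0,0.15],[0,0,0],-1]
    - [[0,0,0.3],[0,0,0],-1]
    - [[0,0,0.43],[0,0,0],-1]
    - [[0,0,0.5],[0,0,0],-1]
    - [[0,0,0.55],[0,0,0],-1]
    - [[0,0,0.55],[0,0,0],-1]

```text
time: 11.3
eef_pos: [0.555, 0.3387, 0.054]
tcp_rot: [0.739, 0.673, 0.003, 0.001]
contact_force: [-2.7, -0.7, 4.3]
opening: 0.38
```

```bash
cat > st.py <<'E'
from h import *
s=get_state(); Rt=R.from_quat(s["tcp_rot"]).as_matrix(); print(s["time"],s["eef_pos"],s["contact_force"],s["wrist_torque"],s["opening"],"yaw",np.arctan2(Rt[1,0],Rt[0,0]),"q6",s["qpos"][5])
E
python3 st.py
```

```text
11.3 [0.55497581 0.33872137 0.05401985] [-2.69152225 -0.6835026   4.34424035] [-0.13184759  0.30352321  0.0378612 ] 0.3803207052331265 yaw 1.4770740813400027 q6 0.48635926363140697
```

>>> arm_command:
  steps:
    - [[0,0,0.06],[0,0,0],-1]
    - [[0,0,0.12],[0,0,0],-1]
    - [[0,0,0.12],[0,0,0],-1]

```text
time: 11.68
eef_pos: [0.5544, 0.3384, 0.054]
tcp_rot: [0.778, 0.628, 0.002, 0.001]
contact_force: [-3.2, -1.4, 3.9]
opening: 0.38
```

```bash
python3 st.py
```

```text
11.675 [0.55443963 0.33844686 0.05404464] [-3.18988705 -1.43586041  3.90777113] [-0.27915282  0.44988785  0.28524434] 0.3804336286712758 yaw 1.35903330176436 q6 0.6049378919287073
```

>>> arm_command:
  steps:
    - [[0,0,0.05],[0,0,0],-1]
    - [[0,0,0.07],[0,0,0],-1]
    - [[0,0,0.07],[0,0,0],-1]

```text
time: 12.05
eef_pos: [0.5544, 0.3383, 0.054]
tcp_rot: [0.799, 0.602, 0.002, 0.001]
contact_force: [-1.7, -1.4, 5.0]
opening: 0.382
```

```bash
python3 st.py
```

```text
12.05 [0.5543602  0.3383399  0.05401642] [-1.74727169 -1.41869275  4.98647096] [-0.24833171  0.34160248  0.57968882] 0.381518928515263 yaw 1.2908770067351667 q6 0.6734975292986335
```

CW stops hard (0.58 N m), so this is an ordinary thread. I'll unscrew CCW about 75° from the stop.

>>> arm_command:
  steps:
    - [[0,0,-0.16],[0,0,0],-1]
    - [[0,0,-0.32],[0,0,0],-1]
    - [[0,0,-0.48],[0,0,0],-1]
    - [[0,0,-0.64],[0,0,0],-1]
    - [[0,0,-0.8],[0,0,0],-1]
    - [[0,0,-0.96],[0,0,0],-1]
    - [[0,0,-1.12],[0,0,0],-1]
    - [[0,0,-1.25],[0,0,0],-1]
    - [[0,0,-1.31],[0,0,0],-1]
    - [[0,0,-1.31],[0,0,0],-1]

```text
time: 13.3
eef_pos: [0.5549, 0.3388, 0.0541]
tcp_rot: [0.268, 0.963, 0.002, 0.002]
contact_force: [0.5, 1.6, 1.6]
opening: 0.379
```

```bash
python3 st.py
```

```text
13.3 [0.5549449  0.3388183  0.05409664] [0.47305809 1.57038261 1.56172567] [ 0.19297269 -0.05794895  0.00735885] 0.3787164826702164 yaw 2.5984357473862936 q6 -0.6349594856909827
```

>>> arm_command:
  steps:
    - [[0,0,0],[0,0,-0.0015],-1]
    - [[0,0,0],[0,0,-0.003],-1]
    - [[0,0,0],[0,0,-0.0045],-1]
    - [[0,0,0],[0,0,-0.0045],-1]

```text
time: 13.8
eef_pos: [0.5549, 0.3388, 0.0586]
tcp_rot: [0.268, 0.963, 0.002, 0.002]
contact_force: [-0.6, -0.6, 0.5]
opening: 0.38
```

```bash
python3 st.py
```

```text
13.8 [0.55492294 0.33877601 0.05862986] [-0.61672796 -0.55097005  0.52934072] [ 0.01289642  0.03213319 -0.04842052] 0.3801915775199999 yaw 2.598183853939494 q6 -0.6347612430758719
```

>>> arm_command:
  steps:
    - [[0,0,0],[0,0,-0.006],-1]
    - [[0,0,0],[0,0,-0.015],-1]
    - [[0,0,0],[0,0,-0.03],-1]
    - [[0,0,0],[0,0,-0.045],-1]
    - [[0,0,0],[0,0,-0.06],-1]
    - [[0,0,0],[0,0,-0.075],-1]
    - [[0,0,0],[0,0,-0.088],-1]
    - [[0,0,0],[0,0,-0.0955],-1]
    - [[0,0,0],[0,0,-0.0955],-1]
    - [[0,0,0],[0,0,-0.0955],-1]

```text
time: 15.05
eef_pos: [0.554, 0.3384, 0.1533]
tcp_rot: [0.268, 0.963, 0.001, 0.002]
contact_force: [-0.2, 0.7, 0.1]
opening: 0.389
```

```bash
python3 st.py; python3 - <<'E'
from h import *
s=get_state(); c=read_camera("wrist"); c["s"]=s; save(c,"wrist11.png"); np.save("wrist11.npy",c,allow_pickle=True)
k=read_camera("side"); np.save("side11.npy",k,allow_pickle=True)
cv2.imwrite("pics/side11c.png",cv2.resize(k["frame"][100:260,180:350,::-1],None,fx=3.7,fy=3.7,interpolation=cv2.INTER_CUBIC))
E
```

```text
15.05 [0.55395197 0.33842038 0.15333345] [-0.1838445   0.72198384  0.05796204] [-0.046353    0.01118444  0.00063759] 0.3888357471995351 yaw 2.598211374896957 q6 -0.634788760271092
```

View pics/side11c.png

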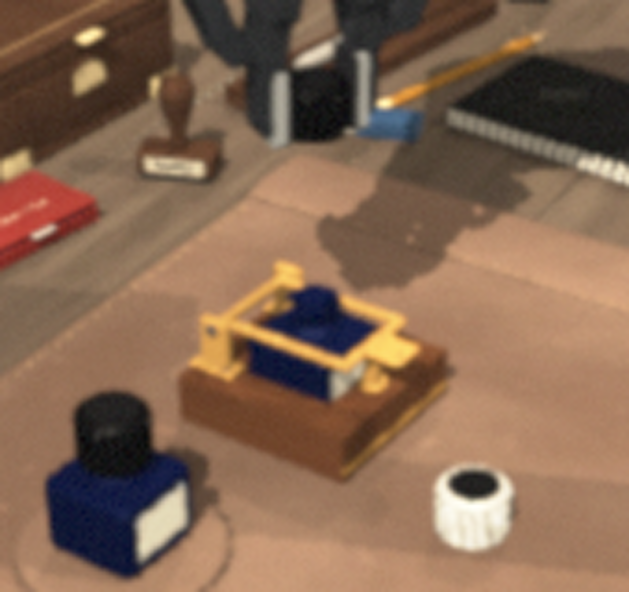

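View pics/wrist11.png

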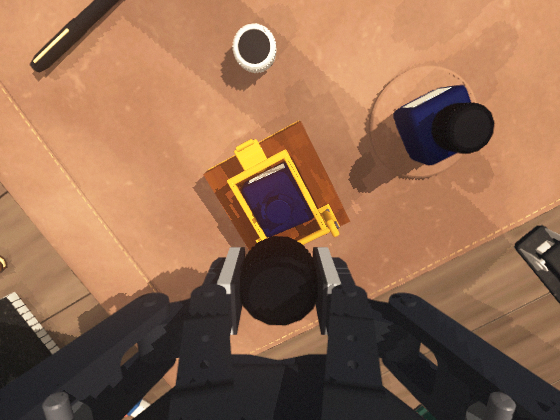

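```bash
python3 - <<'E'
from h import *
c=np.load("wrist11.npy",allow_pickle=True).item(); s=c["s"]
cv2.imwrite("pics/w11c.png",cv2.resize(c["frame"][140:250,200:350,::-1],None,fx=5,fy=5,interpolation=cv2.INTER_CUBIC))
for u in [(278,210),(280,207)]: print(onz(c,u,.065,s))
k=np.load("side11.npy",allow_pickle=True).item()
# cap bottom in side: expected pixel for cap rim centre
print(proj(k,[[.554,.3385,.153],[.554,.3385,.177]]))
E
```

```text
[0.55353846 0.33787787 0.065     ]
[0.55230425 0.34036871 0.065     ]
[[264.2780557  135.99729869]
 [264.18607024 122.95800274]]
```

View pics/w11c.png

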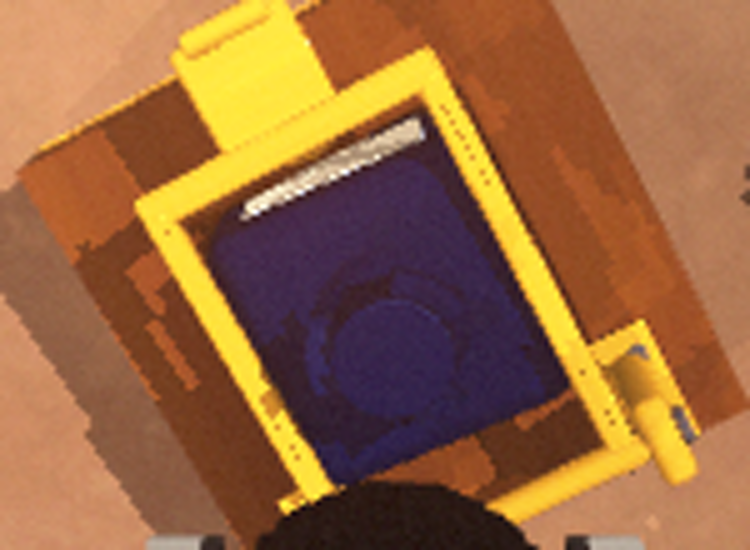

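>>> arm_command:
  steps:
    - [[0,0,0],[0,0,-0.0005],-1]
    - [[0,0,0],[0,0,-0.0005],-1]
    - [[0,0,0],[0,0,-0.0005],-1]
    - [[0,0,0],[0,0,-0.0005],-1]

```text
time: 15.65
eef_pos: [0.554, 0.3384, 0.1537]
tcp_rot: [0.268, 0.963, 0.001, 0.002]
contact_force: [-0.1, 0.1, -0.9]
opening: 0.382
```

```bash
python3 st.py
```

```text
15.65 [0.55395843 0.33836307 0.15367507] [-0.06393431  0.13982909 -0.86218621] [ 0.00965633 -0.0215889   0.00405828] 0.38244790884068036 yaw 2.598194346267266 q6 -0.6348377519040637
```

```bash
python3 -c "
from plant import *
print(sign_off())"
```

```text
the job is handed in; nothing more can be done
None
```

The job is handed in at about 15.7 s. The frame is shut, the cap is off, and the gripper is holding it over the bottle.

- **Frame:** I pushed it over and down with the closed fingers until it stopped hard. At the end the push rose from 21 to 30 N while the fingertips stayed at z = 54 mm. Later side and wrist pictures show it still lying level.
- **Thread:** Counter-clockwise, the cap turned 26° with almost no torque. Clockwise, it stopped about 12–16° past the start with 0.58 N m, so this bottle has an ordinary thread. I then unscrewed it 75° counter-clockwise from that stop.
- **Lift:** The cap came free with no measurable pull.
- **Last checks:**
  - The cap has been raised 99.7 mm, is upright and still, and sits within about 2 mm of being right over the neck. The grip opening is about 32.5 mm.
  - The bottle is still in its pocket.
  - The other bottle, the white cap and the pen appear undisturbed in the last pictures. I judged that by eye and did not measure it.

No check failed or disagreed. The grip opening reads about 1.5 mm less than the cap's 34 mm, most likely because the pads give a little.

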